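Snap the stop cap onto the standpipe outlet and hold it down

ROBOT

A 6-joint arm with a two-finger parallel gripper is mounted at the origin on the work surface. World frame = base frame: x ahead of the robot, y to its left, z up, the work surface at z = 0. Lengths are in mm, angles in rad, forces in N, time in s.
With the tool pointing down it reaches from about 275 to 725 mm from the base axis. Payload 15.9 kg.
Tool frame: the origin (TCP) lies midway between the tips of the shut fingers; the grasp point (between the pads) lies 19 mm behind it; z points along the fingers, y is the line along which they close (so a half turn about z gives the same grasp; the last joint's range is limited). The gripper opens to 85 mm and grips with 20 to 120 N. Pads are 22 mm wide; open, the fingers measure 114 mm over their backs; the gripper's body (76 mm by 85 mm) begins 54 mm behind the grasp point. The pads swing forward as they close: fully open they stand 13 mm farther back than shut.
Start: joints at [-1.299, 0.213, -0.034, 1.323, 0, 1.571], TCP at [134.227, -481.631, 231.306] pointing down, gripper open.
Joint ranges: [-2.98, 2.98], [-0.74, 1.72], [-1.14, 1.35], [-2.1, 2.04], [-1.57, 1.44], [-3.14, 3.14]. Speed limits (rad/s): [1.89, 1.89, 2.39, 2.57, 3.14, 3.14].

INTERFACE

Orientations are given as a unit quaternion [w, x, y, z].
In Python, from plant import * gives the robot as it stands.
- The arm moves only by the tool carry_out, never from a script. Its argument "targets" is a list of rows, each a list of 6 numbers: the shift along the world's x, y, z in cm, then the turn, a rotation vector about the world's x, y, z in rad. A call has 1 to 8 rows; each row shifts and turns the commanded pose from where the row before left it; what a row does not reach is not made up. A row lasts 1/10 s, in which the tool goes at most 50 mm and 8.59 degrees, less where a joint would pass 70% of its speed; a pose out of reach is approached as far as the arm can. A call with a gripper value outside its range is refused whole. "claw" is the opening, from 0 (shut) to 1 (fully open), set as the call begins (left out, the last holds). The fingers move at their own pace and stop on an object; "grip_force" is the grip in N (left out, the last holds). Time passes only in rows, so rows that do not move let the fingers close. It gives the time, the measured TCP pose, the force, the opening and the grip force at its end, in the units of the state.
- read_state(): the state, without advancing time (a new reading comes with each control period).
- snapshot(name): name is "scene" or "top" or "wrist"; returns the picture (480x640x3 uint8, red, green, blue); there is no depth.
- camera_model(name): a dict with "fx", "fy", "cx", "cy" (pixels), "extrinsics" (4x4, takes a point from world to camera coordinates). Camera axes: x right, y down, z forward; pixel columns grow to the right and rows downward; lengths in mm; the calibration is good to about 2 mm. A picture is of the moment at which its call begins: read the wrist's pose just before it. camera_model takes no time and is no camera call; for the wrist camera it gives the pose at the moment of the call.
- finish_job(): hands the job in; it is judged then, once.
The state is a dict: "time": time; "qpos": joint angles; "joint_velocities": joint speeds; "joint_torque": joint torques, N m; "ee_pos": TCP position; "ee_rot": TCP orientation; "contact_force": force on the tool from outside, world axes, zero at the start; "moment": the same for the moment, N m; "finger_gap": opening from 0.0 (shut) to 1.0 (fully open); "grip_force": force on a finger pad.
Only numpy, scipy, OpenCV 4.12 (cv2) and the standard library are available. Lean on these libraries where they do the work, as an engineer would, in place of code of your own. Each camera call takes 0.05 s, during which the arm holds its last target. There are 200 camera calls.

TASK

Before the water is turned on: raise the stiff lid of the outlet box by its bar to about 110 degrees open (leaning back a little past upright) and leave it standing there, then fit the ribbed cap, mouth down, over the stud in the box and press it until it clicks past the stud's catches. Carry on pressing after the click so that the cap sits squarely down on the rubber seal, and finish while still holding it down with a push of about 12 newtons: do not let go. Leave the basin, the jar and the scoop where they are.

Things in the scene. Friction and masses are not known exactly. Their poses are not given: they have to be found in the camera images.
- outlet_box: Grey open-topped box fixed to the bench, 150 (its x) x 180 (its y) x 70 mm high, walls and floor 5 mm. Origin: centre of its underside. Its +x side is the hinge side, which looks roughly to world +y (within 20 degrees); the lid's bar is on its -x side.
- lid (a joint): Opening angle of the lid, 0 shut, growing as it rises, stop at 2.6; starts 0.1 to 0.45. The hinge is stiff: the lid stays where it is left; moving it takes about 4 to 6 N at the bar.
- lid_hinge (a point): Middle of the lid's hinge line, which runs along the box's y axis at its +x rim, 73 mm above the bench.
- lid_bar (a point): Middle of the lid's round steel pull bar, 12 mm thick, 110 mm long, parallel to the hinge line, 185 mm from it, in the lid's plane. Its centre is 35 mm off the lid's free edge, on two 10 mm rods at its ends, so fingers pass on both sides and it can turn between the pads. The lid is a 150 x 180 x 5 mm plate.
- stud_seat (a point): On the stud's axis at the height of the top of the uncompressed seal, 30 mm above the bench; 85 mm from the hinge line, 65 mm from the box's -x face, centred in the box's y; z up.
- stud_nose (a point): Top of the upright brass stud, 26 mm above stud_seat. The stud is 20 mm thick, its nose tapers over the last 7 mm to 10 mm. Four spring-loaded steel balls (12 mm thick, centres 11 mm above stud_seat) stick out 4 mm from its sides as catches.
- seal: Springy black rubber disc, 44 mm in diameter, round the foot of the stud. Origin: centre of its top face. It gives way downward by 1 mm per 3 N, at most 8 mm, and springs back.
- cap: Loose grey plastic cap with fine ribs, 44 mm in diameter (46 over the ribs), 42 mm high, about 70 g; flat closed top, open underneath; stands mouth down on the bench. Origin: centre of its underside (mouth), z up. The mouth is 23 mm wide at a 3 mm thick lip; above it the hollow is 32 mm wide, to 34 mm from the mouth.
- cap_top (a point): Centre of the cap's flat top, 42 mm above its underside. Fitting: the lip meets the balls with the underside about 16 mm above stud_seat; getting past takes 12 to 20 N; about 10 mm above it the push drops (click) and the balls pull the cap down by up to 20 N; it is caught from 3 mm and meets the seal at 0. A 12 N push puts the underside about 4 mm below stud_seat.
- basin: White enamel basin, 210 mm across, 75 mm high, on the bench beyond the box: leave alone.
- jar: Glass jar with twist lid, 74 mm in diameter, 110 mm high: leave alone.
- scoop: Red plastic scoop, about 220 mm long, 80 mm wide, 40 mm high: leave alone.
Not all that is in view belongs to the job. Of the things like the cap, leave any that is pink or yellow; of the rest the larger one is meant.

How it is judged:
By the outcome, as a careful person would: the job done as asked, in the order asked, and still so for the second after the job is handed in, while the arm keeps its last pose, push and grip.
It also fails if it takes over 61 s, if anything falls off the work surface, if the arm or the gripper's body presses on something with over 40 N, if the wrist force passes 120 N, or if a joint passes its speed limit or range.

## Working session

There is one attempt and no reset: what is moved stays moved. The work goes in short steps, Python scripts to look and compute and a tool call to move; the robot and the scene stay as the last step left them, time stands still between calls to the robot, and variables do not carry over. Pictures are saved under pics/ and viewed, at most 10 in all, crops included, and the job is handed in when it is done.

Besides the shell and the picture viewer there is one more tool, called as name(argument=value, ...) on one line, values as JSON. carry_out: Moves the arm, as the interface text tells. Its arguments: {"type":"object","properties":{"targets":{"type":"array","items":{"type":"array","items":{"type":"number"}}},"claw":{"type":"number"},"grip_force":{"type":"number"}},"required":["targets"]}

```bash
mkdir -p pics; ls
python3 - <<'E'
from plant import *
import cv2,numpy as np
a=snapshot("scene");b=snapshot("top")
cv2.imwrite("pics/s.png",a[:,:,::-1]);cv2.imwrite("pics/t.png",b[:,:,::-1])
for n in("scene","top"):
    c=camera_model(n);print(n,c["fx"],c["cx"],c["cy"],np.round(c["extrinsics"],3).tolist())
s=read_state();print(s)
E
```

```text
pics
scene 456.97607428700456 325.57621417726494 241.20094880474247 [[0.843, 0.537, -0.006, -469.532], [0.293, -0.47, -0.833, -90.116], [-0.45, 0.701, -0.554, 1384.989], [0.0, 0.0, 0.0, 1.0]]
top 572.4089562427902 313.5071798235794 238.8483886889124 [[0.025, -1.0, -0.003, 6.179], [-0.985, -0.024, -0.17, 556.395], [0.17, 0.007, -0.985, 1465.846], [0.0, 0.0, 0.0, 1.0]]
{'time': 0.1, 'qpos': array([-1.29898121e+00,  2.13336633e-01, -3.49636876e-02,  1.32351208e+00,
       -5.73562495e-06,  1.57080310e+00]), 'joint_velocities': array([-2.31681403e-05, -2.18591190e-03,  1.94869226e-03,  1.43138756e-03,
       -1.32002909e-03, -2.85651417e-04]), 'joint_torque': array([-7.68208192e-04, -6.87246251e+01,  4.87809062e+01,  1.21539491e-02,
       -2.06927525e-04, -9.27310793e-06]), 'ee_pos': array([ 134.15781728, -481.35383317,  230.86378091]), 'ee_rot': array([-5.02964088e-04,  9.90779106e-01,  1.35486180e-01, -7.16768622e-05]), 'contact_force': array([ 0.1864038 ,  0.01890671, -0.52509182]), 'moment': array([ 0.02046381, -0.0339015 , -0.00727267]), 'grip_force': 0.0, 'finger_gap': 1.0032778722027262}
```

View pics/s.png

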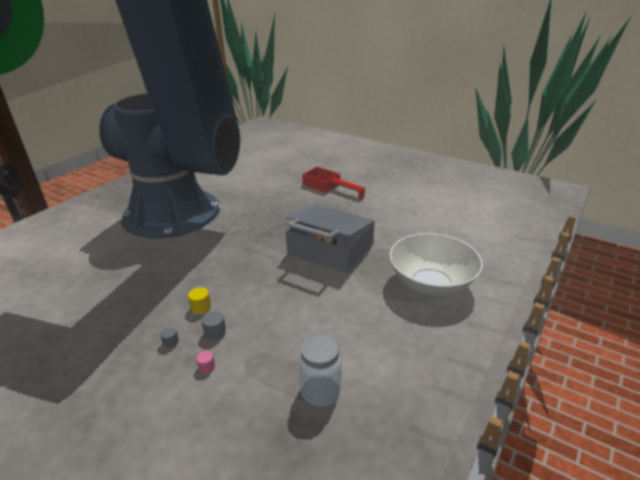

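View pics/t.png

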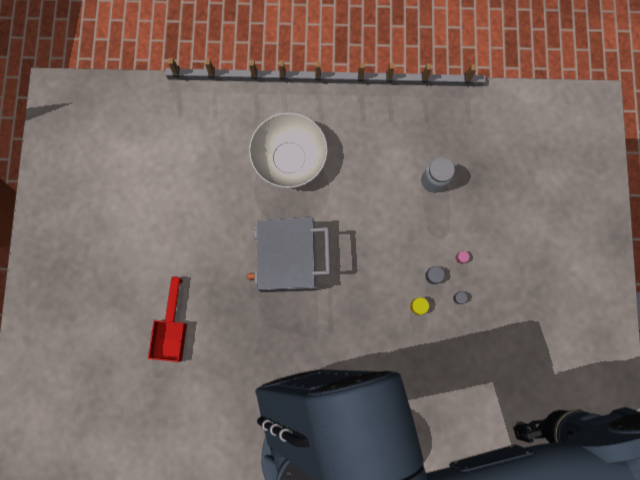

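The candidates in the scene view are grey large (213,326), grey small (168,338), yellow (200,301) and pink (205,362). In the top view they sit at (435,275), (461,298), (420,306) and (463,257). The larger grey one fits the description: it is neither pink nor yellow, and it's the bigger of the remaining two. The bar is at about (325,251) in the top view and (313,228) in the scene view. I'll confirm with an enlarged crop.

Run:
```python
import cv2,numpy as np
s=cv2.imread("pics/s.png");t=cv2.imread("pics/t.png")
R=lambda i,k:cv2.resize(i,None,fx=k,fy=k,interpolation=cv2.INTER_CUBIC)
a=R(t[210:300,240:340],4) #400x360
b=R(t[245:315,400:480],5) #400x350
c=R(s[200:272,275:385],3.6)[:240,:396]
d=R(s[285:375,150:250],2.6)[:240]
out=np.zeros((600,800,3),np.uint8)
out[:360,:400]=a;out[:350,400:]=b
out[360:600,:396]=c[:240];out[360:594,400:660]=d[:234]
cv2.imwrite("pics/crop.png",out)
```

```text
(no output)
```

View pics/crop.png

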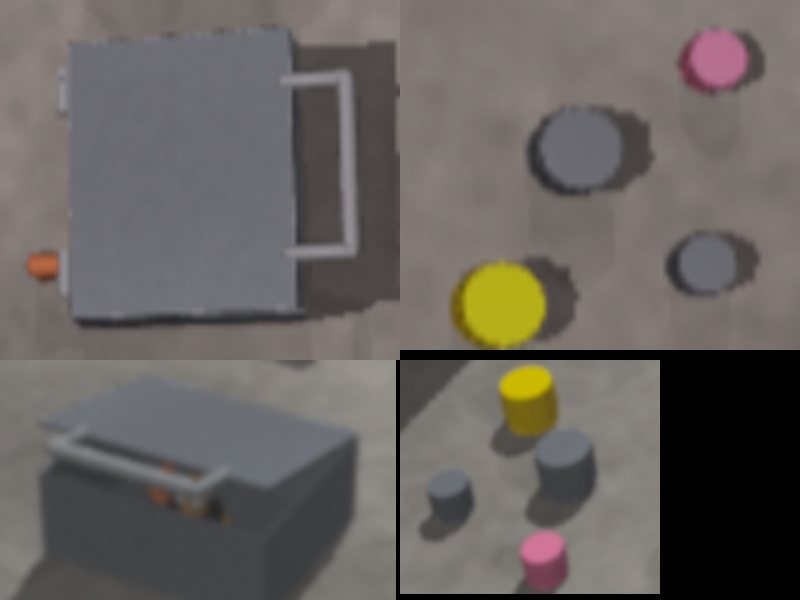

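The crop shows the larger grey ribbed cap at top-view pixel (436.4,274.6), clearly bigger than the small grey at (461,298). The bar ends are at top-view (328,272.5) and (326.2,229), and scene-view (290.8,223.6) and (331.4,235.6). The hinge-side lid corners are at top-view (257.5,220.7) and (258.7,289.5).

```bash
cat > h.py <<'E'
from plant import *
import cv2,numpy as np
def ray(c,u,v):
    E=c["extrinsics"];R=E[:3,:3];o=-R.T@E[:3,3]
    d=R.T@np.array([(u-c["cx"])/c["fx"],(v-c["cy"])/c["fy"],1.]);return o,d/np.linalg.norm(d)
def plane(c,u,v,z):
    o,d=ray(c,u,v);return o+d*(z-o[2])/d[2]
def tri(rs):
    A=sum(np.eye(3)-np.outer(d,d) for o,d in rs);b=sum((np.eye(3)-np.outer(d,d))@o for o,d in rs)
    return np.linalg.solve(A,b)
def proj(c,p):
    q=c["extrinsics"][:3,:3]@p+c["extrinsics"][:3,3];return np.array([c["cx"]+c["fx"]*q[0]/q[2],c["cy"]+c["fy"]*q[1]/q[2]])
E
python3 - <<'E'
from h import *
np.set_printoptions(precision=1,suppress=True)
T=camera_model("top");S=camera_model("scene")
a=tri([ray(T,328,272.5),ray(S,290.8,223.6)]);b=tri([ray(T,326.2,229),ray(S,331.4,235.6)])
print("bar",a,b,(a+b)/2)
h1=plane(T,257.5,220.7,74);h2=plane(T,258.7,289.5,74);print("hinge",h1,h2,(h1+h2)/2,np.linalg.norm(h1-h2))
print("cap",plane(T,436.4,274.6,42))
d=(b-a)[:2];d2=(h1-h2)[:2]
print(np.degrees([np.arctan2(d[1],d[0]),np.arctan2(d2[1],d2[0])]))
m=(a+b)/2;h=(h1+h2)/2;print("r",np.linalg.norm((m-h)[:2]),m[2]-73)
for col,n in(((0,),"jar"),):pass
E
```

```text
bar [463.4 -16.2 114.3] [574.3  -9.5 114. ] [518.9 -12.8 114.1]
hinge [596.1 167.1  74. ] [416.6 156.6  74. ] [506.3 161.9  74. ] 179.75241345775768
cap [ 469.7 -304.9   42. ]
[3.5 3.4]
r 175.17807265387853 41.12894434429015
```

carry_out(targets=[[1.9,2.35,0,0,0,0.1465],[1.9,2.35,0,0,0,0.1465],[1.9,2.35,0,0,0,0.1465],[1.9,2.35,0,0,0,0.1465],[1.9,2.35,0,0,0,0.1465],[1.9,2.35,0,0,0,0.1465],[1.9,2.35,0,0,0,0.1465],[1.9,2.35,0,0,0,0.1465]], claw=0.36, grip_force=50)

```text
time: 0.9
ee_pos: [286.7, -292.5, 231.2]
ee_rot: [-0.0, 0.749, 0.663, -0.0]
contact_force: [-0.1, 0.0, -0.0]
finger_gap: 0.358
grip_force: 0.0
```

carry_out(targets=[[1.9,2.35,0,0,0,0.1465],[1.9,2.35,0,0,0,0.1465],[1.9,2.35,0,0,0,0.1465],[1.9,2.35,0,0,0,0.1465],[1.9,2.35,0,0,0,0.1465],[1.9,2.35,0,0,0,0.1465],[1.9,2.35,0,0,0,0.1465],[1.9,2.35,0,0,0,0.1465]])

```text
time: 1.7
ee_pos: [438.7, -104.5, 231.1]
ee_rot: [-0.0, 0.257, 0.966, -0.0]
contact_force: [-0.1, -1.1, -0.2]
finger_gap: 0.361
grip_force: 0.0
```

carry_out(targets=[[1.9,2.35,0,0,0,0.1465],[1.9,2.35,0,0,0,0.1465],[1.9,2.35,0,0,0,0.1465],[1.9,2.35,0,0,0,0.1465],[0.5,0,0,0,0,0],[0,0,0,0,0,0],[0,0,0,0,0,0]])

```text
time: 2.4
ee_pos: [518.7, -12.1, 231.1]
ee_rot: [-0.0, -0.029, 1.0, -0.0]
contact_force: [-0.3, -0.0, 0.4]
finger_gap: 0.36
grip_force: 0.0
```

Run:
```python
from h import *
np.set_printoptions(precision=3,suppress=True)
s=read_state();C=camera_model("wrist");w=snapshot("wrist");cv2.imwrite("pics/w1.png",w[:,:,::-1])
print(s["time"],s["ee_pos"],s["ee_rot"],s["qpos"],s["finger_gap"],s["contact_force"])
print(C); np.savez("w1.npz",**C)
for p in ([463,-16,114],[574,-9.5,114],[507,165,73],s["ee_pos"]):print(proj(C,np.array(p,float)))
```

```text
2.4 [518.747 -12.122 231.097] [-0.    -0.029  1.    -0.   ] [-0.023  0.253  0.016  1.335 -0.    -0.082] 0.36004305398903225 [-0.307 -0.039  0.419]
{'fx': 376.1837753766879, 'fy': 376.1837753766879, 'cx': 326.34780283201934, 'cy': 238.82943050397108, 'extrinsics': array([[  -0.058,    0.998,   -0.   ,   42.027],
       [   0.953,    0.055,    0.298, -532.788],
       [   0.297,    0.017,   -0.955,  225.914],
       [   0.   ,    0.   ,    0.   ,    1.   ]])}
[325.265 152.365]
[325.479 301.241]
[541.872 216.076]
[326.132 309.082]
```

View pics/w1.png

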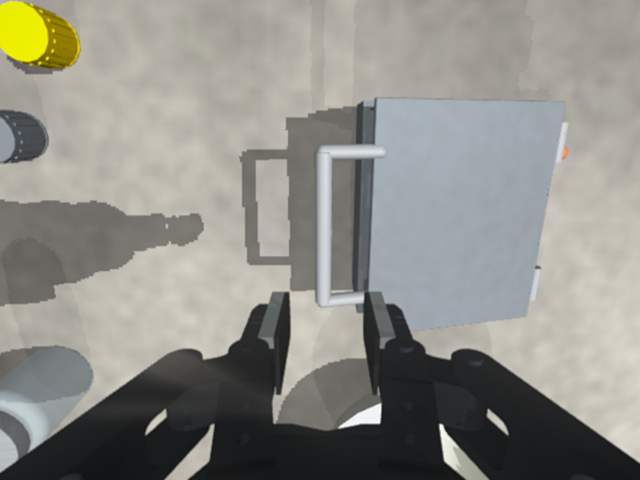

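The wrist view shows the bar from (323,152) to (323,300), within 2 px of the prediction, between the fingers at columns 280 and 370. The lid's hinge edge is near column 545. I'll lower the gripper over the bar and grip it.

carry_out(targets=[[0,-0.13,-2.5,0,0,0],[0,0,-3,0,0,0],[0,0,-3,0,0,0],[0,0,-2,0,0,0],[0,0,-1.5,0,0,0],[0,0,-1.2,0,0,0],[0,0,0,0,0,0]], claw=0.3)

```text
time: 3.15
ee_pos: [518.2, -13.4, 98.3]
ee_rot: [-0.001, -0.029, 1.0, 0.0]
contact_force: [-0.1, 1.1, 0.3]
finger_gap: 0.299
grip_force: 0.0
```

carry_out(targets=[[0,0,0,0,0,0],[0,0,0,0,0,0],[0,0,0,0,0,0],[0,0,0,0,0,0],[0,0,0,0,0,0]], claw=0, grip_force=50)

```text
time: 3.65
ee_pos: [519.3, -14.4, 100.1]
ee_rot: [0.0, -0.029, 1.0, -0.001]
contact_force: [-2.1, -11.8, -1.9]
finger_gap: 0.12
grip_force: 48.8
```

Run:
```python
import numpy as np
t=np.linspace(.224,1.92,25);a=-18.5*np.cos(t);z=18.5*np.sin(t)
p=np.round(np.c_[-.06*a,.998*a,z],2);d=np.diff(p,axis=0)
for i in range(0,24,8):print([[round(v,2) for v in r]+[0,0,0] for r in d[i:i+8].tolist()])
```

```text
[[-0.02, 0.33, 1.26, 0, 0, 0], [-0.02, 0.43, 1.24, 0, 0, 0], [-0.03, 0.5, 1.2, 0, 0, 0], [-0.04, 0.6, 1.17, 0, 0, 0], [-0.04, 0.67, 1.12, 0, 0, 0], [-0.05, 0.75, 1.07, 0, 0, 0], [-0.04, 0.82, 1.01, 0, 0, 0], [-0.06, 0.9, 0.95, 0, 0, 0]]
[[-0.06, 0.95, 0.89, 0, 0, 0], [-0.06, 1.02, 0.82, 0, 0, 0], [-0.06, 1.08, 0.74, 0, 0, 0], [-0.07, 1.12, 0.67, 0, 0, 0], [-0.07, 1.16, 0.58, 0, 0, 0], [-0.07, 1.21, 0.5, 0, 0, 0], [-0.08, 1.24, 0.41, 0, 0, 0], [-0.07, 1.26, 0.33, 0, 0, 0]]
[[-0.08, 1.28, 0.23, 0, 0, 0], [-0.08, 1.3, 0.15, 0, 0, 0], [-0.08, 1.3, 0.05, 0, 0, 0], [-0.07, 1.31, -0.04, 0, 0, 0], [-0.08, 1.3, -0.13, 0, 0, 0], [-0.08, 1.28, -0.23, 0, 0, 0], [-0.08, 1.27, -0.31, 0, 0, 0], [-0.07, 1.24, -0.41, 0, 0, 0]]
```

carry_out(targets=[[-0.02,0.25,1.26,0,0,0],[-0.02,0.43,1.24,0,0,0],[-0.03,0.5,1.2,0,0,0],[-0.04,0.6,1.17,0,0,0],[-0.04,0.67,1.12,0,0,0],[-0.05,0.75,1.07,0,0,0],[-0.04,0.82,1.01,0,0,0],[-0.06,0.9,0.95,0,0,0]])

```text
time: 4.45
ee_pos: [516.6, 35.2, 191.4]
ee_rot: [0.001, -0.029, 1.0, -0.002]
contact_force: [0.8, -12.5, 3.0]
finger_gap: 0.114
grip_force: 48.7
```

carry_out(targets=[[-0.06,0.95,0.89,0,0,0],[-0.06,1.02,0.82,0,0,0],[-0.06,1.08,0.74,0,0,0],[-0.07,1.12,0.67,0,0,0],[-0.07,1.16,0.58,0,0,0],[-0.07,1.21,0.5,0,0,0],[-0.08,1.24,0.41,0,0,0],[-0.07,1.26,0.33,0,0,0]])

```text
time: 5.25
ee_pos: [511.7, 126.4, 241.4]
ee_rot: [0.002, -0.03, 1.0, -0.001]
contact_force: [5.9, -6.4, 4.6]
finger_gap: 0.12
grip_force: 51.8
```

carry_out(targets=[[-0.08,1.28,0.23,0,0,0],[-0.08,1.3,0.15,0,0,0],[-0.08,1.3,0.05,0,0,0],[-0.07,1.31,-0.04,0,0,0],[-0.08,1.3,-0.13,0,0,0],[-0.08,1.28,-0.23,0,0,0],[-0.08,1.27,-0.31,0,0,0],[-0.07,1.24,-0.41,0,0,0]])

```text
time: 6.05
ee_pos: [505.6, 230.0, 234.1]
ee_rot: [0.002, -0.03, 1.0, 0.0]
contact_force: [3.7, 2.1, 18.2]
finger_gap: 0.114
grip_force: 53.3
```

carry_out(targets=[[0,0,0,0,0,0],[0,0,0,0,0,0]])

```text
time: 6.25
ee_pos: [505.6, 230.9, 234.0]
ee_rot: [0.002, -0.03, 1.0, 0.001]
contact_force: [5.1, 5.0, 4.2]
finger_gap: 0.117
grip_force: 50.9
```

Run:
```python
from h import *
np.set_printoptions(precision=2,suppress=True)
s=read_state();print(s["qpos"],s["contact_force"])
a=snapshot("scene");b=snapshot("top")
cv2.imwrite("pics/s2.png",a[:,:,::-1]);cv2.imwrite("pics/t2.png",b[:,:,::-1])
R=lambda i,k:cv2.resize(i,None,fx=k,fy=k,interpolation=cv2.INTER_CUBIC)
out=np.zeros((420,800,3),np.uint8)
out[:,:400]=R(a[120:288,240:400],2.5)[:420];out[:,400:]=R(b[140:308,220:380],2.5)[:420]
cv2.imwrite("pics/c2.png",out[:,:,::-1])
```

```text
[0.43 0.33 0.12 1.36 0.   0.37] [5.15 4.99 4.19]
```

View pics/c2.png

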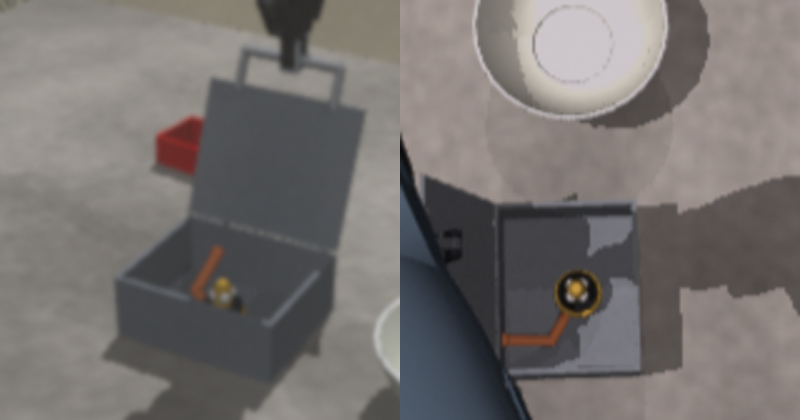

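The lid stands open, leaning back: scene crop plate top edge is at (210,85) to (360,110). The stud nose shows at top-view (290.8,256.0) and scene-view (328.8,233.6). Now I'll release the bar and go up.

carry_out(targets=[[0,0,0,0,0,0],[0,0,0,0,0,0],[0,0,0.5,0,0,0],[0,0,1.5,0,0,0],[0,0,2.5,0,0,0],[0,0,2.5,0,0,0],[0,0,1,0,0,0]], claw=0.35)

```text
time: 7.05
ee_pos: [504.9, 229.6, 314.8]
ee_rot: [0.001, -0.03, 1.0, 0.001]
contact_force: [0.7, 0.3, -0.7]
finger_gap: 0.35
grip_force: 0.0
```

carry_out(targets=[[-0.3,-2,0,0,0,0],[-0.3,-4,0,0,0,0],[-0.3,-4,0,0,0,0],[-0.3,-4.5,0,0,0,0],[-0.3,-4.5,0,0,0,0],[-0.3,-4.5,0,0,0,0],[-0.3,-4.5,0,0,0,0],[-0.3,-4.5,0,0,0,0]])

```text
time: 7.85
ee_pos: [480.0, -97.3, 312.7]
ee_rot: [0.0, -0.03, 1.0, -0.0]
contact_force: [0.3, -0.3, 0.1]
finger_gap: 0.349
grip_force: 0.0
```

carry_out(targets=[[-0.3,-4.5,0,0,0,0],[-0.3,-4.5,-1,0,0,0],[-0.2,-4.5,-2,0,0,0],[-0.2,-4.3,-2,0,0,0],[-0.1,-3.3,-2,0,0,0],[0,0,-1,0,0,0],[0,0,0,0,0,0]], claw=0.85)

```text
time: 8.55
ee_pos: [468.8, -306.5, 230.9]
ee_rot: [-0.001, -0.029, 1.0, 0.001]
contact_force: [0.1, -0.7, -0.5]
finger_gap: 0.851
grip_force: 0.0
```

Run:
```python
from h import *
np.set_printoptions(precision=1,suppress=True)
s=read_state();C=camera_model("wrist");w=snapshot("wrist");a=snapshot("scene");b=snapshot("top")
cv2.imwrite("pics/w3.png",w[:,:,::-1]);cv2.imwrite("pics/s3.png",a[:,:,::-1]);cv2.imwrite("pics/t3.png",b[:,:,::-1])
np.savez("w3.npz",**C)
print(s["time"],s["ee_pos"],s["finger_gap"],s["contact_force"],proj(C,np.array([469.7,-304.9,42])))
T=camera_model("top");S=camera_model("scene")
print("nose",plane(T,290.8,256,56),tri([ray(T,290.8,256),ray(S,328.8,233.6)]),"seal",plane(T,291.2,257.2,30))
out=np.zeros((480,800,3),np.uint8)
out[:240,:320]=cv2.resize(w,(320,240))
R=lambda i,k:cv2.resize(i,None,fx=k,fy=k,interpolation=cv2.INTER_CUBIC)
out[:,320:]=R(b[190:310,240:360],4)
out[240:,:320]=R(a[145:265,245:405],2)
cv2.imwrite("pics/c3.png",out[:,:,::-1])
```

```text
8.55 [ 468.8 -306.5  230.9] 0.8507674784776966 [ 0.1 -0.7 -0.5] [327.6 210.8]
nose [507.7  78.1  56. ] [511.5  80.5  49.3] seal [508.1  78.1  30. ]
```

View pics/c3.png

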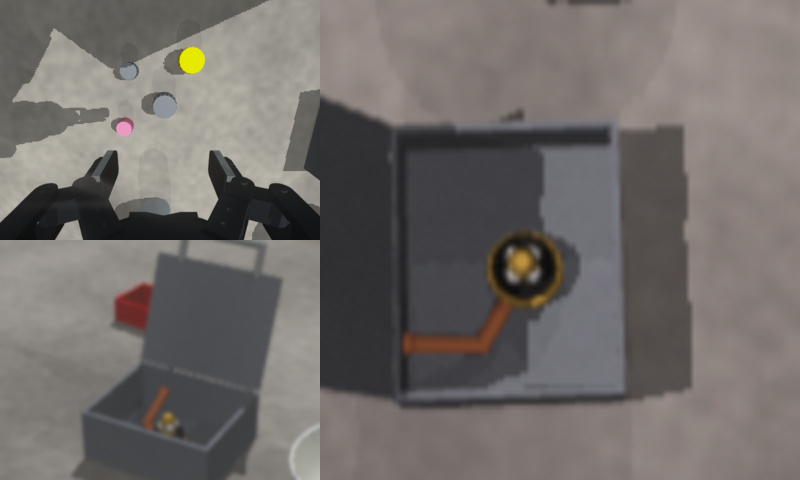

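The cap is at wrist pixel (328,208), seen in its clear surroundings. The lid still stands open after release. Next I'll refine the cap centre and measure the lid edge.

Run:
```python
from h import *
np.set_printoptions(precision=1,suppress=True)
C=np.load("w3.npz");w=cv2.imread("pics/w3.png")
sub=w[170:250,280:380].astype(int)
m=((sub[:,:,0]-sub[:,:,2]>6)).astype(np.uint8)
m=cv2.morphologyEx(m,cv2.MORPH_OPEN,np.ones((3,3)))
cs,_=cv2.findContours(m,cv2.RETR_EXTERNAL,cv2.CHAIN_APPROX_NONE)
for c in cs:
    if cv2.contourArea(c)>200:
        e=cv2.fitEllipse(c);print(cv2.contourArea(c),e,cv2.boundingRect(c))
cv2.imwrite("pics/x.png",np.hstack([cv2.resize(w[170:250,280:380],None,fx=4,fy=4),cv2.cvtColor(cv2.resize(m*255,None,fx=4,fy=4),cv2.COLOR_GRAY2BGR)]))
for u,v in((328,208),):print(plane(C,u,v,42))
print(proj(C,np.array([469.7,-304.9,42])),proj(C,np.array([469.7,-304.9,0])),proj(C,np.array([469.7,-282.9,42])))
```

```text
1656.0 ((48.93338394165039, 42.48914337158203), (45.345027923583984, 46.72498321533203), 69.41883850097656) (26, 18, 47, 48)
[ 467.1 -304.7   42. ]
[327.6 210.8] [327.4 201.4] [351.9 212.2]
```

View pics/x.png

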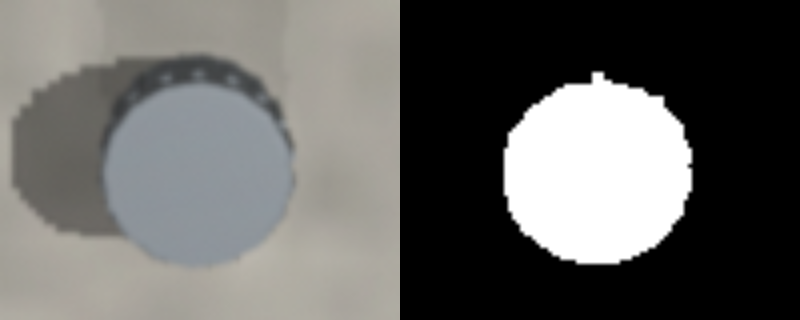

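The cap's top disc is clean in the crop, centred at wrist (329.2,213.2), which gives about (471,-304). Descending to grasp it.

carry_out(targets=[[0.22,0.25,-2.5,0,0,0],[0,0,-4,0,0,0],[0,0,-4,0,0,0],[0,0,-4,0,0,0],[0,0,-3.5,0,0,0],[0,0,-2.5,0,0,0],[0,0,-1.5,0,0,0],[0,0,-0.6,0,0,0]])

```text
time: 9.5
ee_pos: [472.1, -303.0, 5.6]
ee_rot: [-0.0, -0.031, 1.0, 0.0]
contact_force: [-0.0, -0.8, 0.4]
finger_gap: 0.854
grip_force: 0.0
```

carry_out(targets=[[0,0,0,0,0,0],[0,0,0,0,0,0],[0,0,0,0,0,0],[0,0,0,0,0,0],[0,0,0,0,0,0],[0,0,0,0,0,0],[0,0,0,0,0,0]], claw=0, grip_force=70)

```text
time: 10.2
ee_pos: [472.8, -304.3, 7.6]
ee_rot: [0.001, -0.03, 1.0, -0.0]
contact_force: [-0.4, 2.7, 6.9]
finger_gap: 0.493
grip_force: 71.0
```

carry_out(targets=[[0,0,1,0,0,0],[0,0,2.5,0,0,0],[0,0,4,0,0,0],[0,0,4,0,0,0],[0,0,4,0,0,0],[0.3,3,4,0,0,0],[0.4,4,3,0,0,0],[0.4,4,0,0,0,0]])

```text
time: 11.0
ee_pos: [484.3, -193.9, 236.3]
ee_rot: [0.003, -0.029, 1.0, -0.002]
contact_force: [0.4, -0.1, -1.7]
finger_gap: 0.497
grip_force: 71.0
```

carry_out(targets=[[0.4,4,0,0,0,0],[0.4,4.5,0,0,0,0],[0.4,4.5,0,0,0,0],[0.4,4.5,0,0,0,0],[0.4,4,0,0,0,0],[0.4,3.5,0,0,0,0],[0.2,2.3,0,0,0,0],[0,0,0,0,0,0]])

```text
time: 11.8
ee_pos: [508.8, 81.4, 232.0]
ee_rot: [0.001, -0.032, 0.999, 0.0]
contact_force: [0.0, 0.0, -0.6]
finger_gap: 0.489
grip_force: 71.1
```

carry_out(targets=[[0,0,0,0,0,0],[0,0,0,0,0,0]])

```text
time: 12.0
ee_pos: [508.8, 78.1, 231.5]
ee_rot: [0.0, -0.03, 1.0, -0.0]
contact_force: [0.6, 0.2, -1.2]
finger_gap: 0.494
grip_force: 71.1
```

Run:
```python
from h import *
np.set_printoptions(precision=3,suppress=True)
s=read_state();C=camera_model("wrist");w=snapshot("wrist");cv2.imwrite("pics/w4.png",w[:,:,::-1]);np.savez("w4.npz",**C)
print(s["time"],s["ee_pos"],s["ee_rot"],s["finger_gap"],s["contact_force"])
for p in([509,79.5,56],[509,79.5,30],s["ee_pos"]):print(proj(C,np.array(p)))
```

```text
12.0 [508.793  78.086 231.462] [ 0.   -0.03  1.   -0.  ] 0.4938135789347747 [ 0.643  0.161 -1.152]
[327.847 213.005]
[327.744 206.513]
[326.073 309.098]
```

View pics/w4.png

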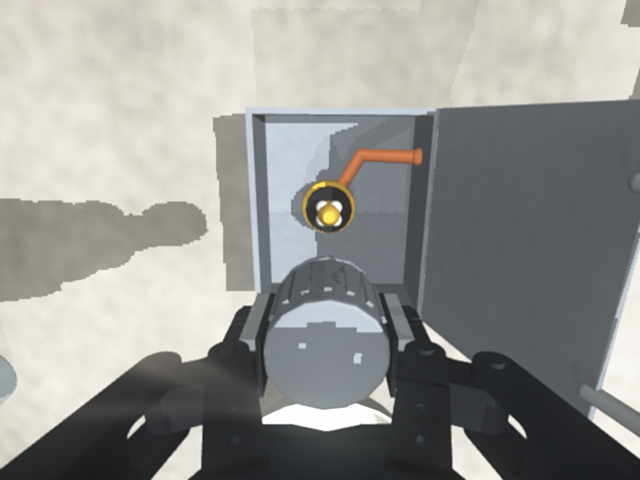

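The wrist view shows the stud nose at (329,215) inside its gold ring at (328,207). The held cap's top disc is at about (327,354), square in the fingers. Measuring the offset between stud and cap next.

Run:
```python
from h import *
np.set_printoptions(precision=1,suppress=True)
C=np.load("w4.npz");w=cv2.imread("pics/w4.png")
hsv=cv2.cvtColor(w,cv2.COLOR_BGR2HSV);
m=((hsv[:,:,1]>120)&(hsv[:,:,0]>15)&(hsv[:,:,0]<35)).astype(np.uint8);m[:170]=0;m[250:]=0;m[:,:290]=0;m[:,370:]=0
n,l,st,ce=cv2.connectedComponentsWithStats(m)
for i in range(1,n):
    if st[i,4]>25:
        pts=np.argwhere(l==i)[:,::-1].astype(np.float32);h=cv2.convexHull(pts);print(st[i],ce[i],cv2.fitEllipse(h))
b=w[195:235,305:350]
cv2.imwrite("pics/x4.png",np.hstack([cv2.resize(w[170:250,280:380],None,fx=4,fy=4,interpolation=cv2.INTER_CUBIC),cv2.resize(w[250:420,240:410],(320,320))]))
g=((hsv[:,:,0]>95)&(hsv[:,:,0]<130)&(hsv[:,:,1]>12)).astype(np.uint8)
for p in([509,79.5,56],[509,79.5,30]):print(proj(C,np.array(p)))
t=np.array([508.8,78.1,231.5-6.5+42])
print("cap top",proj(C,t),proj(C,t+[0,22,0]),proj(C,t-[0,22,0]),proj(C,t-[22,0,0]),proj(C,t+[22,0,0]))
```

```text
[303 180  52  46 475] [328.5 195.7] ((328.25494384765625, 206.21707153320312), (51.72319793701172, 52.31843948364258), 155.92852783203125)
[318 200  22  26 336] [328.5 214.3] ((328.371826171875, 212.9297637939453), (20.26622200012207, 24.607999801635742), 170.0335235595703)
[327.8 213. ]
[327.7 206.5]
cap top [326. 360.] [391.8 363.4] [259.9 356.7] [330.1 300.3] [322.3 413.8]
```

View pics/x4.png

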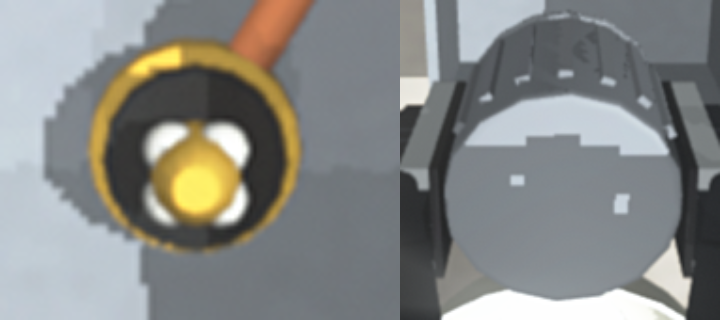

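The nose tip is at (329.7,217) with the balls centred at (329.2,213), putting the stud at about (512.6,81). That agrees with the hinge geometry. I'll shift +4/+3 mm and descend to just above the nose.

carry_out(targets=[[0.4,0.3,-1.5,0,0,0],[0,0,-3,0,0,0],[0,0,-3.5,0,0,0],[0,0,-3.5,0,0,0],[0,0,-2.5,0,0,0],[0,0,-1.5,0,0,0],[0,0,-0.5,0,0,0],[0,0,0,0,0,0]], grip_force=90)

```text
time: 12.85
ee_pos: [512.6, 81.2, 70.8]
ee_rot: [-0.0, -0.03, 1.0, -0.0]
contact_force: [-0.1, -0.1, -1.0]
finger_gap: 0.489
grip_force: 91.0
```

carry_out(targets=[[0,0,-0.3,0,0,0],[0,0,-0.3,0,0,0],[0,0,-0.3,0,0,0],[0,0,0,0,0,0],[0,0,0,0,0,0]])

```text
time: 13.35
ee_pos: [512.8, 81.8, 61.9]
ee_rot: [0.0, -0.03, 1.0, -0.0]
contact_force: [-0.4, 0.3, -1.1]
finger_gap: 0.488
grip_force: 91.0
```

carry_out(targets=[[0,0,-0.2,0,0,0],[0,0,-0.2,0,0,0],[0,0,-0.1,0,0,0],[0,0,0,0,0,0]])

```text
time: 13.75
ee_pos: [512.7, 81.8, 56.6]
ee_rot: [-0.0, -0.03, 1.0, -0.0]
contact_force: [1.0, 0.0, -0.5]
finger_gap: 0.488
grip_force: 91.0
```

carry_out(targets=[[0,0,-0.15,0,0,0],[0,0,-0.15,0,0,0],[0,0,-0.1,0,0,0],[0,0,0,0,0,0]])

```text
time: 14.15
ee_pos: [513.0, 81.5, 53.0]
ee_rot: [0.0, -0.03, 1.0, -0.0]
contact_force: [-0.1, -3.2, 5.1]
finger_gap: 0.488
grip_force: 91.7
```

carry_out(targets=[[0,-0.05,-0.15,0,0,0],[0,0,-0.1,0,0,0],[0,0,0,0,0,0]])

```text
time: 14.45
ee_pos: [513.4, 80.9, 51.3]
ee_rot: [0.001, -0.03, 1.0, -0.0]
contact_force: [-3.5, -4.6, 15.6]
finger_gap: 0.487
grip_force: 92.7
```

carry_out(targets=[[0,0,-0.15,0,0,0],[0,0,-0.1,0,0,0],[0,0,0,0,0,0]])

```text
time: 14.75
ee_pos: [512.9, 80.9, 48.0]
ee_rot: [0.0, -0.03, 1.0, -0.0]
contact_force: [-1.8, -3.2, 4.3]
finger_gap: 0.489
grip_force: 91.2
```

carry_out(targets=[[-0.03,-0.05,-0.2,0,0,0],[0,0,-0.2,0,0,0],[0,0,0,0,0,0]])

```text
time: 15.05
ee_pos: [512.3, 80.6, 42.9]
ee_rot: [-0.0, -0.03, 1.0, -0.0]
contact_force: [4.4, -2.7, -14.8]
finger_gap: 0.486
grip_force: 93.0
```

carry_out(targets=[[0,0,-0.2,0,0,0],[0,0,-0.2,0,0,0],[0,0,0,0,0,0]])

```text
time: 15.35
ee_pos: [512.2, 80.9, 39.5]
ee_rot: [-0.0, -0.03, 1.0, 0.0]
contact_force: [-0.0, -0.6, -0.2]
finger_gap: 0.491
grip_force: 94.2
```

It clicked: the push peaked at about 15.6 N, then became a 14.8 N pull. Now pressing onto the seal.

carry_out(targets=[[0,0,-0.15,0,0,0],[0,0,-0.15,0,0,0],[0,0,0,0,0,0],[0,0,0,0,0,0]])

```text
time: 15.75
ee_pos: [512.6, 80.9, 37.0]
ee_rot: [0.0, -0.03, 1.0, 0.0]
contact_force: [-0.2, 0.4, 0.9]
finger_gap: 0.485
grip_force: 94.5
```

carry_out(targets=[[0,0,-0.1,0,0,0],[0,0,-0.1,0,0,0],[0,0,0,0,0,0],[0,0,0,0,0,0]])

```text
time: 16.15
ee_pos: [512.6, 80.9, 35.1]
ee_rot: [0.0, -0.03, 1.0, 0.0]
contact_force: [-2.5, 1.5, 7.1]
finger_gap: 0.489
grip_force: 95.1
```

carry_out(targets=[[0,0,-0.1,0,0,0],[0,0,-0.08,0,0,0],[0,0,0,0,0,0],[0,0,0,0,0,0],[0,0,0,0,0,0]])

```text
time: 16.65
ee_pos: [512.7, 80.9, 33.5]
ee_rot: [0.0, -0.03, 1.0, 0.0]
contact_force: [-3.6, 1.0, 11.7]
finger_gap: 0.492
grip_force: 95.6
```

Run:
```python
from h import *
np.set_printoptions(precision=2,suppress=True)
F=[];P=[]
for i in range(6):
    w=snapshot(["scene","wrist","top"][i%3]);s=read_state();F.append(s["contact_force"]);P.append(s["ee_pos"])
    if i==0:a=w
    if i==1:b=w
print(np.array(F),np.mean(P,0),s["moment"])
cv2.imwrite("pics/f.png",np.hstack([cv2.resize(a[130:290,240:400],(400,400),interpolation=cv2.INTER_CUBIC),cv2.resize(b,(400,300))[:, :].repeat(1,0) if 0 else cv2.copyMakeBorder(cv2.resize(b,(400,300)),0,100,0,0,cv2.BORDER_CONSTANT)])[:,:,::-1])
```

```text
[[-4.16 -0.08 10.94]
 [-3.87  0.5  11.05]
 [-3.74  0.75 10.76]
 [-4.03  0.95 11.99]
 [-3.96  1.13 11.45]
 [-4.04  0.45 11.85]] [512.64  80.88  33.5 ] [0.08 0.76 0.  ]
```

View pics/f.png

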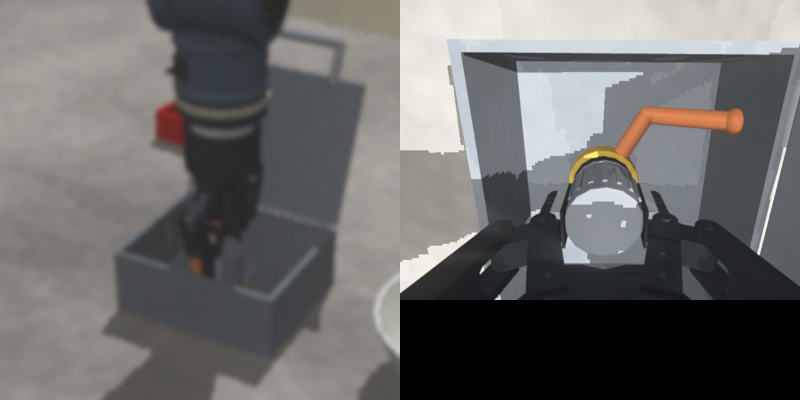

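The view shows the cap seated over the ring, square between the fingers at wrist crop (605,220), with the lid still standing. The vertical push is about 11.5 N, with a 4 N sideways load in x. I'll relieve that slightly.

carry_out(targets=[[-0.05,0,0,0,0,0],[0,0,-0.01,0,0,0],[0,0,0,0,0,0],[0,0,0,0,0,0],[0,0,0,0,0,0]])

```text
time: 17.45
ee_pos: [512.6, 80.9, 33.6]
ee_rot: [0.001, -0.03, 1.0, 0.0]
contact_force: [-2.6, 0.2, 10.9]
finger_gap: 0.487
grip_force: 95.6
```

Run:
```python
from h import *
np.set_printoptions(precision=2,suppress=True)
F=[]
for i in range(4):
    snapshot("top");s=read_state();F.append(s["contact_force"])
print(np.mean(F,0),s["ee_pos"],s["moment"],s["joint_velocities"])
```

```text
[-1.71  0.28 11.26] [512.58  80.87  33.56] [0.08 0.3  0.01] [ 0. -0.  0. -0.  0. -0.]
```

carry_out(targets=[[-0.02,0,-0.02,0,0,0],[0,0,0,0,0,0],[0,0,0,0,0,0],[0,0,0,0,0,0]])

```text
time: 18.05
ee_pos: [512.6, 80.9, 33.5]
ee_rot: [0.001, -0.03, 1.0, 0.0]
contact_force: [-0.7, 0.7, 12.2]
finger_gap: 0.491
grip_force: 95.6
```

Run:
```python
from h import *
F=[]
for i in range(4):
    snapshot("top");F.append(read_state()["contact_force"])
f=np.mean(F,0);print(f)
if 10.5<f[2]<13.5: print(finish_job())
```

```text
[-0.88698977  0.23218773 11.75048778]
the job is handed in; nothing more can be done
None
```

The job is handed in: the lid stands open at about 110° (worked out from the gripper position, not measured directly), and the larger grey cap clicked onto the stud and is still held on the seal with a push of about 12 N.

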